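Gather wax rings in the tray's pouring corner

ROBOT

A 6-joint arm with a two-finger parallel gripper is mounted at the origin on a cart in front of the work surface, level with it; the furniture and walls round the work are solid. World frame = base frame: x ahead of the robot, y to its left, z up, the work surface at z = 0. Lengths are in mm, angles in rad, forces in N, time in s.
With the tool pointing down it reaches from about 350 to 975 mm from the base axis. Payload 7.1 kg.
Tool frame: the origin (TCP) lies between the finger pads; the fingertips stand 17 mm ahead of it and the grasp point (between the pads) lies 2 mm behind it; z points along the fingers, y is the line along which they close (so a half turn about z gives the same grasp; the last joint's range is limited). The gripper opens to 88 mm and grips with 3 to 60 N. Pads are 20 mm wide; open, the fingers measure 115 mm over their backs; the gripper's body (75 mm by 178 mm) begins 61 mm behind the grasp point.
Start: joints at [1.315, 0.423, 1.63, -0, 1.089, -0.019], TCP at [146.589, 607.55, 239.675] pointing down, gripper open.
Joint ranges: [-3, 3], [-0.9, 2.11], [0.09, 2.58], [-1.31, 4.45], [0.11, 2.69], [-2.54, 2.54]. Speed limits (rad/s): [2.39, 2.39, 3.01, 3.14, 3.14, 3.14].

INTERFACE

Orientations are given as a rotation vector (axis times angle).
In Python, from workcell import ctrl gives the robot as it stands.
- The arm moves only by the shell command python3 jog.py 'ROWS' [OPENING]. ROWS is a JSON list of rows, 1 to 5 of them, each an object with the fields pos (a list: dx, dy, dz in units of 5 mm), rotvec (a list: a rotation vector rx, ry, rz in rad); a field left out counts as zero; each row shifts and turns the commanded pose from where the row before left it, along the tool's axes as they then stand; what a row does not reach is not made up. A row lasts 1/12 s, in which the tool goes at most 41.7 mm and 0.125 rad, less where a joint would pass 70% of its speed; a pose out of reach is approached as far as the arm can. OPENING is the finger opening in mm, set as the command begins (- or left out keeps the last). The fingers move at their own pace and stop on an object; the grip force is fixed at half the most. Time passes only in rows, so rows that do not move let the fingers close. It prints the time, the measured TCP pose, the force, the opening and the grip force at its end. Input that does not fit is refused with a message, and nothing moves.
- ctrl.get_obs(): the state, without advancing time (a new reading comes with each control period).
- ctrl.get_image(name): name is "side" or "top"; returns a dict with "img" (384x512x3 uint8, red, green, blue), "fx", "fy", "cx", "cy" (pixels), "R" (3x3) and "t" (3): a world point X has camera coordinates R X + t. Camera axes: x right, y down, z forward; pixel columns grow to the right and rows downward; lengths in mm; the calibration is good to about 2 mm. A picture is of the moment at which its call begins. There is no depth.
- ctrl.close_job(): hands the job in; it is judged then, once.
The state is a dict: "t": time; "qpos": joint angles; "qvel": joint speeds; "joint_torque": joint torques, N m; "ee_pos": TCP position; "orientation": TCP orientation; "ft_force": force on the tool from outside, world axes, zero at the start; "moment": the same for the moment, N m; "width": finger opening in mm; "grasp_force": force on a finger pad.
Only numpy, scipy, OpenCV 4.12 (cv2) and the standard library are available. Lean on these libraries where they do the work, as an engineer would, in place of code of your own. Each camera call takes 0.05 s, during which the arm holds its last target. There are 200 camera calls.

TASK

The caster needs the wax rings at hand: draw the divider straight up out of the sorting tray's slots, leaving the tray standing where it is, and lay it flat on the counter, clear of the tray. Then pick the tray up by its wall, raise it about a hand's breadth off the counter and tilt it toward its low pouring lip, rocking it a little if rings hang back in a queue, until all four lie bunched in that corner, spilling none and leaving the other things where they lie. Finish while still holding the tray up in the gripper, tilted and still, with the rings gathered at the lip.

Things in the scene. Friction and masses are not known exactly. Their poses are not given: they have to be found in the camera images.
- tray: Sorting tray, wooden frame, dark metal floor, 126 (x) x 178 (y) x 50 (z) mm, 0.3 kg; walls 9 mm thick, floor 5 mm, inside 108 x 160 mm. Origin: centre of the underside, z up. Flat on the counter at first, +y end (the lip's) to the robot's left, turned up to 37 degrees. Corner -x,+y is cut off at 45 degrees (48 mm of each side), closed by the low pouring lip. Walls can be gripped from above.
- pour_lip (a point): Point on the tray's inner floor at the middle of the foot of the pouring lip, at (-0.036, 0.062, 0.005) in the tray's frame. The lip is a metal strip 68 mm long that stands 16 mm above the inner floor (the other walls stand 45 mm above it). Turns with the tray.
- rear_wall_top (a point): Middle of the top edge of the tray's -y end wall (9 mm thick, 126 mm long, at the other end from the pouring lip), at (0, -0.0845, 0.050) in the tray's frame. Turns with the tray.
- divider: Pull-out divider, 0.06 kg: upright aluminium sheet 4 mm thick (y), 115 mm long (x), 48 mm high, with a wooden pull rail on top. Origin: middle of its lower edge, on the tray's inner floor at first, at the tray's centre, axes as the tray's. Its ends stand in upright grooves in the tray's long walls, with 1.5 mm play; free once drawn straight up by 36 mm.
- divider_grip (a point): Centre of the divider's wooden pull rail (64 mm long in x, 10 mm thick in y, 18 mm high), 53 mm above the divider's lower edge, axes as the divider's. The rail stands 17 mm above the tray's walls.
- divider_mid (a point): Middle of the divider's sheet, 30 mm above its lower edge; some 4 mm above the counter when the divider lies flat on it. The counter to the right of the tray is free for it: x 0.45 to 0.57, y -0.43 to -0.53 m.
- ring_0: Carved wax ring model, cream white, plain band, 23 x 22 x 7 mm, 12 g, lying flat and loose in the tray, at first behind the divider (-y side). Origin: on the underside, within 3 mm of the band's centre. Smooth: slides on the tray (friction about 0.12) once the floor slopes by some 8 degrees.
- ring_1: Carved wax ring model, cream white, band with a short round stub at its -y side, 26 x 32 x 7 mm, 12 g, lying flat and loose in the tray, at first behind the divider (-y side). Origin: on the underside, within 3 mm of the band's centre. Smooth: slides on the tray (friction about 0.12) once the floor slopes by some 8 degrees.
- ring_2: Carved wax ring model, cream white, plain band, 25 x 25 x 8 mm, 12 g, lying flat and loose in the tray, at first behind the divider (-y side). Origin: on the underside, within 3 mm of the band's centre. Smooth: slides on the tray (friction about 0.12) once the floor slopes by some 8 degrees.
- ring_3: Carved wax ring model, cream white, band with a short round stub at its -y side, 24 x 29 x 8 mm, 12 g, lying flat and loose in the tray, at first behind the divider (-y side). Origin: on the underside, within 3 mm of the band's centre. Smooth: slides on the tray (friction about 0.12) once the floor slopes by some 8 degrees.
- mill_side (a point): Top middle of the right side of the rolling mill, a fixed dark iron machine left of the tray: its frame fills x 0.43 to 0.64, y -0.08 to 0.04 m and is 0.28 m high, with a flat handle at 0.45 m reaching from x 0.40 to 0.66; its crank stands out in front of it to x 0.30 m, up to 0.11 m high. A fixed shelf 0.12 m high begins behind the work at x 0.675 m.
- tweezers: Steel tweezers, 11 x 164 x 10 mm, lying along y beside the tray's +x long side. Bystander. Origin: centre of the underside.
- loupe: Folded loupe, 26 x 35 x 14 mm, beside the tray's -x long side. Bystander. Origin: centre of the underside.
- oil_can: Small oil can with a thin upright spout, 56 mm across, 120 mm high, at the back right of the counter. Bystander. Origin: centre of the underside.
- mould_0: Rubber mould block, brown, 50 x 76 x 24 mm, at the back of the counter beside the oil can. Bystander. Origin: centre of the underside.
- mould_1: Rubber mould block, blue, 50 x 76 x 24 mm, at the right front of the counter. Bystander. Origin: centre of the underside.

How it is judged:
By the outcome, as a careful person would: the job done as asked, in the order asked, and still so for the second after the job is handed in, while the arm keeps its last pose, push and grip.
It also fails if it takes over 72 s, if anything falls off the work surface, if the arm or the gripper's body presses on something with over 40 N, if the wrist force passes 120 N, or if a joint passes its speed limit or range.

## Working session

There is one attempt and no reset: what is moved stays moved. The work goes in short steps, Python scripts to look and compute and a shell command to move; the robot and the scene stay as the last step left them, time stands still between calls to the robot, and variables do not carry over. Pictures are saved under pics/ and viewed, at most 10 in all, crops included, and the job is handed in when it is done.

```bash
ls; mkdir -p pics
cat > h.py <<'E'
import numpy as np,cv2
from workcell import ctrl
from scipy.spatial.transform import Rotation as Ro
def cam(n):
    d=ctrl.get_image(n); d['R']=np.array(d['R']);d['t']=np.array(d['t']);return d
def proj(d,X):
    c=np.atleast_2d(X)@d['R'].T+d['t'];return np.c_[c[:,0]/c[:,2]*d['fx']+d['cx'],c[:,1]/c[:,2]*d['fy']+d['cy']]
def unproj(d,uv,z):
    uv=np.atleast_2d(uv).astype(float);r=np.c_[(uv[:,0]-d['cx'])/d['fx'],(uv[:,1]-d['cy'])/d['fy'],np.ones(len(uv))]@d['R']
    c=-d['R'].T@d['t'];return c+r*((z-c[2])/r[:,2])[:,None]
def save(d,n): cv2.imwrite('pics/'+n,cv2.cvtColor(d['img'],cv2.COLOR_RGB2BGR))
E
python3 - <<'E'
from h import *
for n in('top','side'):
    d=cam(n);save(d,n+'0.png');print(n,-d['R'].T@d['t'],d['R'].round(2).tolist(),d['fx'])
    np.savez('c_'+n,**d)
o=ctrl.get_obs();print(o)
E
```

```text
jog.py
pics
workcell.py
top [ 341.93848633 -323.91899535 1099.83456145] [[0.03, -1.0, 0.0], [-0.98, -0.03, -0.18], [0.18, 0.0, -0.98]] 346.60346375216596
side [124.60037606 315.2829345  667.55352306] [[-0.84, -0.54, -0.02], [-0.27, 0.45, -0.85], [0.47, -0.71, -0.53]] 369.4225906969501
{'t': 0.1, 'qpos': array([ 1.31501270e+00,  4.23780290e-01,  1.63059662e+00, -1.66913027e-05,
        1.08861079e+00, -1.90386456e-02]), 'qvel': array([-0.00042248, -0.00111521, -0.0019117 , -0.00053643, -0.00053951,
       -0.00023678]), 'joint_torque': array([-3.51727167e-04, -5.45612848e+01, -2.74323034e+01,  6.45565870e-02,
        1.88218971e-02, -1.67398554e-05]), 'ee_pos': array([146.46914493, 607.10392538, 238.97617175]), 'orientation': array([-3.70977284e-01, -3.11943375e+00,  2.17374366e-03]), 'ft_force': array([0.0020402 , 0.01654859, 0.62514363]), 'moment': array([0.0004848 , 0.0147858 , 0.07958264]), 'grasp_force': 0.0, 'width': 87.83750922782968}
```

View pics/top0.png

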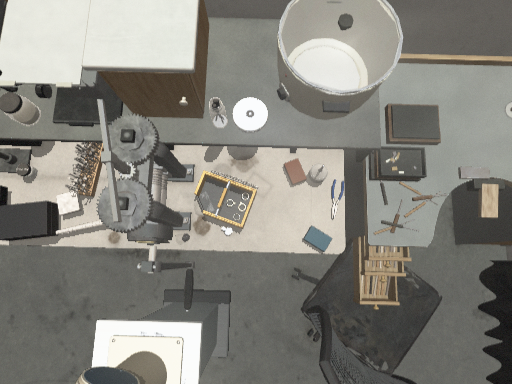

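View pics/side0.png

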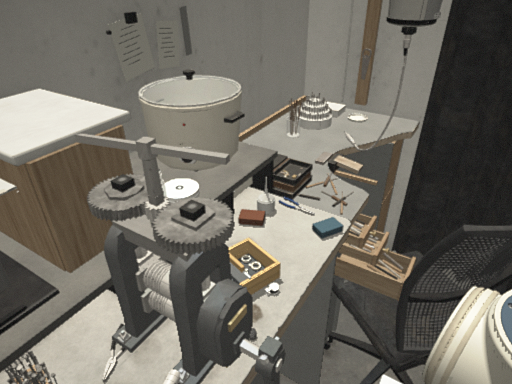

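The top view shows the tray at about (226,199) px, with the rings on its right side and the loupe at (228,231). The side view shows it at (255,265), partly hidden by the mill. I'll zoom in.

Run:
```python
from h import *
d=dict(np.load('c_top.npz'))
c=d['img'][160:245,180:280];cv2.imwrite('pics/z1.png',cv2.cvtColor(cv2.resize(c,None,fx=7,fy=7,interpolation=cv2.INTER_CUBIC),cv2.COLOR_RGB2BGR))
```

```text
(no output)
```

View pics/z1.png

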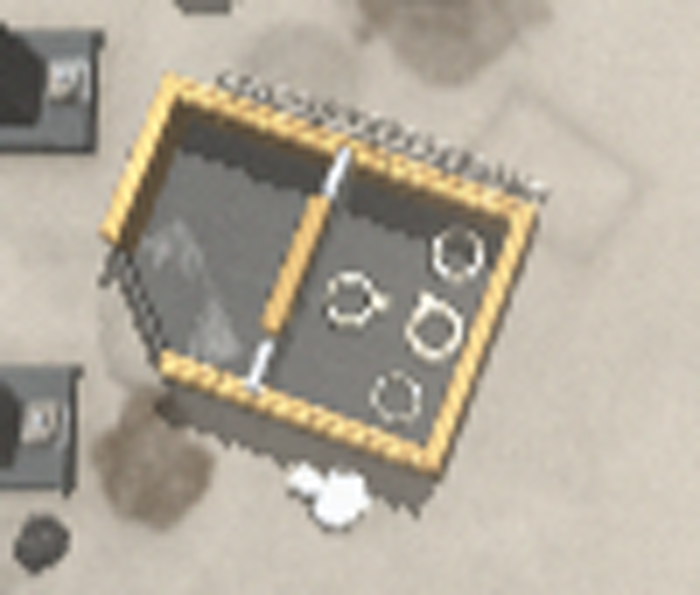

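The crop shows the tray's outer top corners at crop px (168,75), (540,208), (433,473), with lip ends at (100,235) and (157,375). The divider rail is centred near (297,263), and the tweezers lie along the top edge and the loupe below. Next I fit the tray pose.

Run:
```python
from h import *
from scipy.optimize import least_squares
d=dict(np.load('c_top.npz'))
f=lambda p:(np.array(p)+.5)/7-.5+[180,160]
uv=f([(168,75),(540,208),(433,473),(100,235),(157,378)])
L=np.array([(63,89),(63,-89),(-63,-89),(-15,89),(-63,41)],float)
W=unproj(d,uv,50);print(W.round(1).tolist())
def T(p,P): 
    c,s=np.cos(p[2]),np.sin(p[2]);return P@np.array([[c,s],[-s,c]])+p[:2]
r=least_squares(lambda p:(T(p,L)-W[:,:2]).ravel(),[500,-250,0]);p=r.x
print('pose',p.round(3),'resid',r.fun.reshape(-1,2).round(1).tolist())
rail=unproj(d,f([(297,263)]),67);print('rail',rail, 'ends',unproj(d,f([(318,197),(272,332)]),67).round(1).tolist())
for n,l in dict(rear=(0,-84.5),lip=(-36,62),rear_lip=(0,89)).items():print(n,T(p,np.array([l],float)))
np.save('pose.npy',p)
print('rings',unproj(d,f([(352,299),(458,252),(434,328),(397,397)]),12).round(0).tolist())
print('loupe',unproj(d,f([(330,497)]),7))
for i,(n,z) in dict(m0=([294,172],24),oil=([317,173],60),m1=([317,238],24)).items() if 0 else []:pass
print(unproj(d,[[294,172],[317,173],[317,238]],24).round(0).tolist())
```

```text
[[609.2, -148.8, 50.0], [553.2, -316.2, 50.0], [435.2, -273.2, 50.0], [535.9, -123.0, 50.0], [473.2, -151.6, 50.0]]
pose [ 5.21533e+02 -2.11310e+02 -3.28000e-01] resid [[0.7, 1.5], [-0.7, 0.4], [-1.9, -2.1], [0.1, 0.8], [1.9, -0.6]]
rail [[ 522.7256446  -212.04683669   67.        ]] ends [[552.1, -219.8, 67.0], [492.3, -202.7, 67.0]]
rear [[ 494.32181149 -291.30835124]]
lip [[ 507.41661335 -141.01937571]]
rear_lip [[ 550.19365318 -127.05066555]]
rings [[516.0, -232.0, 12.0], [539.0, -279.0, 12.0], [504.0, -269.0, 12.0], [472.0, -254.0, 12.0]]
loupe [[ 426.9622246  -225.27392954    7.        ]]
[[618.0, -434.0, 24.0], [617.0, -507.0, 24.0], [410.0, -506.0, 24.0]]
```
Tray angle -0.328 rad: tray x axis = (0.947,-0.322), y axis = (0.322,0.947). Center (521.5,-211.3). Rail centre (522,-212).

Tray pose: centre (521.5, -211.3), yaw -18.8° (fit within 2 mm). The rail agrees at (522, -212). I'll raise the tool and cross above the mill.

The manual's scale: shifts go in units of 5 mm. Converting my numbers, -40 mm is -8.

```bash
python3 jog.py '[{"pos":[0, 0, -8]}, {"pos":[0, 0, -8]}, {"pos":[0, 0, -8]}, {"pos":[0, 0, -8]}]' 50; python3 jog.py '[{"pos":[0, 0, -8]}, {"pos":[0, 0, -8]}, {"pos":[0, 0, -8]}, {"pos":[0, 0, -8]}]'
```

```text
t: 0.43
ee_pos: [146.4, 607.0, 400.9]
orientation: [-0.371, -3.119, 0.002]
ft_force: [1.1, 1.4, -0.0]
width: 64.6
grasp_force: 0.0
t: 0.77
ee_pos: [146.5, 607.0, 561.4]
orientation: [-0.371, -3.12, 0.001]
ft_force: [-0.2, 1.2, 0.3]
width: 50.1
grasp_force: 0.0
```

In the tool's units: -29 mm is -5.8, -23 mm is -4.6.

```bash
python3 jog.py '[{"pos":[-4.6, -5.8, 0]}, {"pos":[-4.6, -5.8, 0]}, {"pos":[-4.6, -5.8, 0]}, {"pos":[-4.6, -5.8, 0]}, {"pos":[-4.6, -5.8, 0]}]'; python3 jog.py '[{"pos":[-4.6, -5.8, 0]}, {"pos":[-4.6, -5.8, 0]}, {"pos":[-4.6, -5.8, 0]}, {"pos":[-4.6, -5.8, 0]}, {"pos":[-4.6, -5.8, 0]}]'; python3 jog.py '[{"pos":[-4.6, -5.8, 0]}, {"pos":[-4.6, -5.8, 0]}, {"pos":[-4.6, -5.8, 0]}, {"pos":[-4.6, -5.8, 0]}, {"pos":[-4.6, -5.8, 0]}]'; python3 jog.py '[{"pos":[-4.6, -5.8, 0]}, {"pos":[-4.6, -5.8, 0]}, {"pos":[-4.6, -5.8, 0]}, {"pos":[-4.6, -5.8, 0]}, {"pos":[-4.6, -5.8, 0]}]'; python3 jog.py '[{"pos":[-4.6, -5.8, 0]}, {"pos":[-4.6, -5.8, 0]}, {"pos":[-4.6, -5.8, 0]}, {"pos":[-4.6, -5.8, 0]}, {}]'; python3 -c "from h import *;print(ctrl.get_obs()['qpos'].round(2))"
```

```text
t: 1.18
ee_pos: [224.6, 437.9, 559.2]
orientation: [-0.37, -3.12, 0.001]
ft_force: [0.9, 0.4, 0.0]
width: 50.0
grasp_force: 0.0
t: 1.6
ee_pos: [302.2, 269.9, 559.5]
orientation: [-0.37, -3.12, 0.0]
ft_force: [0.5, -0.1, 0.1]
width: 49.8
grasp_force: 0.0
t: 2.02
ee_pos: [380.0, 101.9, 559.6]
orientation: [0.371, 3.12, 0.0]
ft_force: [0.3, 0.0, 0.5]
width: 50.1
grasp_force: 0.0
t: 2.43
ee_pos: [457.8, -66.1, 559.5]
orientation: [-0.372, -3.119, -0.0]
ft_force: [0.6, 0.6, -0.1]
width: 49.9
grasp_force: 0.0
t: 2.85
ee_pos: [521.4, -203.3, 557.3]
orientation: [-0.377, -3.116, 0.001]
ft_force: [-1.2, 0.9, -1.1]
width: 50.0
grasp_force: 0.0
[-0.39  0.12  1.33 -0.    1.69 -1.72]
```

```bash
python3 jog.py '[{"pos":[0, 0, 3], "rotvec":[0, 0, 0.1242]}, {"pos":[0, 0, 3], "rotvec":[0, 0, 0.1242]}, {"pos":[0, 0, 3], "rotvec":[0, 0, 0.1242]}, {"pos":[0, 0, 3], "rotvec":[0, 0, 0.1242]}, {"pos":[0, 0, 3], "rotvec":[0, 0, 0.1242]}]'; python3 jog.py '[{"pos":[0, 0, 3], "rotvec":[0, 0, 0.1242]}, {"pos":[0, 0, 3], "rotvec":[0, 0, 0.1242]}, {"pos":[0, 0, 3], "rotvec":[0, 0, 0.1242]}, {"pos":[0, 0, 3], "rotvec":[0, 0, 0.1242]}, {"pos":[0, 0, 3], "rotvec":[0, 0, 0.1242]}]';python3 jog.py '[{"pos":[0, 0, 3], "rotvec":[0, 0, 0.1242]}, {"pos":[0, 0, 3], "rotvec":[0, 0, 0.1242]}, {"pos":[0, 0, 3], "rotvec":[0, 0, 0.1242]}, {"pos":[0, 0, 3], "rotvec":[0, 0, 0.1242]}, {"pos":[0, 0, 3], "rotvec":[0, 0, 0.1242]}]'; python3 jog.py '[{"pos":[0, 0, 3], "rotvec":[0, 0, 0.1242]}, {"pos":[0, 0, 3], "rotvec":[0, 0, 0.1242]}, {"pos":[0, 0, 3], "rotvec":[0, 0, 0.1242]}, {"pos":[0, 0, 3], "rotvec":[0, 0, 0.1242]}, {"pos":[0, 0, 3], "rotvec":[0, 0, 0.1242]}]'; python3 jog.py '[{"pos":[0, 0, 3], "rotvec":[0, 0, 0.1242]}, {"pos":[0, 0, 3], "rotvec":[0, 0, 0.1242]}, {"pos":[0, 0, 3], "rotvec":[0, 0, 0.1242]}, {"pos":[0, 0, 3], "rotvec":[0, 0, 0.1242]}, {"pos":[0, 0, 3], "rotvec":[0, 0, 0.1242]}]'; python3 jog.py '[{"pos":[0, 0, 3], "rotvec":[0, 0, 0.1242]}, {}]'
cat >> h.py <<'E'
def go(target,yaw=None):
    o=ctrl.get_obs();R=Ro.from_rotvec(o['orientation'])
    print('z',R.as_matrix()[:,2].round(3),'yaw',np.arctan2(*R.as_matrix()[[1,0],1]).round(4),'q',o['qpos'].round(2),'pos',o['ee_pos'].round(1))
    print('tool delta',R.inv().apply(np.array(target)-o['ee_pos']).round(1))
    if yaw is not None:
        G=Ro.from_matrix(np.array([[-np.sin(yaw),np.cos(yaw),0],[np.cos(yaw),np.sin(yaw),0],[0,0,-1]]).T) if 0 else Ro.from_matrix(np.c_[[-np.sin(yaw),np.cos(yaw),0],[0,0,0],[0,0,0]]) if 0 else None
        y=np.array([np.cos(yaw),np.sin(yaw),0]);z=np.array([0,0,-1.]);G=Ro.from_matrix(np.c_[np.cross(y,z),y,z]);print('tool rot',(R.inv()*G).as_rotvec().round(4))
E
sed -i '/if 0 else/d' h.py
python3 -c "from h import *;go([522,-211.7,58],-.328-np.pi/2)"
```

```text
t: 3.27
ee_pos: [519.5, -198.1, 483.6]
orientation: [-1.315, -2.852, -0.0]
ft_force: [0.3, 0.1, -0.2]
width: 50.2
grasp_force: 0.0
t: 3.68
ee_pos: [519.5, -198.0, 408.7]
orientation: [-2.123, -2.315, 0.0]
ft_force: [-0.2, -0.2, -0.0]
width: 50.0
grasp_force: 0.0
t: 4.1
ee_pos: [519.5, -198.0, 333.8]
orientation: [-2.729, -1.555, 0.0]
ft_force: [-0.5, -0.5, 0.4]
width: 49.9
grasp_force: 0.0
t: 4.52
ee_pos: [519.6, -198.0, 258.8]
orientation: [-3.074, -0.647, 0.001]
ft_force: [0.6, 0.3, -0.2]
width: 50.1
grasp_force: 0.0
t: 4.93
ee_pos: [519.6, -198.0, 183.9]
orientation: [-3.125, 0.323, 0.001]
ft_force: [1.0, -0.5, -0.8]
width: 50.4
grasp_force: 0.0
t: 5.1
ee_pos: [518.0, -197.4, 167.0]
orientation: [-3.098, 0.514, 0.008]
ft_force: [-0.8, -0.2, -0.8]
width: 50.2
grasp_force: 0.0
z [-0.005  0.002 -1.   ] yaw -1.8995 q [-0.39  0.42  1.84  0.    0.89  1.51] pos [ 518.  -197.4  167. ]
tool delta [  9.   12.3 108.9]
tool rot [-0.0004  0.0053 -0.0007]
```

```bash
python3 jog.py '[{"pos":[1.4, 2.4, 4]}, {"pos":[0, 0, 6]}, {"pos":[0, 0, 6]}, {"pos":[0, 0, 3]}, {}]';python3 jog.py '[{}]'; python3 -c "from h import *;go([522,-211.7,58],-.328-np.pi/2)"
```

```text
t: 5.52
ee_pos: [520.7, -211.1, 72.1]
orientation: [-3.1, 0.501, 0.009]
ft_force: [-0.2, 0.3, -0.1]
width: 50.2
grasp_force: 0.0
t: 5.6
ee_pos: [522.6, -211.9, 74.8]
orientation: [-3.101, 0.503, 0.002]
ft_force: [-0.2, -0.8, 0.3]
width: 49.6
grasp_force: 0.0
z [-0.001  0.001 -1.   ] yaw -1.8925 q [-0.41  0.57  1.86  0.    0.71  1.49] pos [ 522.6 -211.9   74.8]
tool delta [-0.6  0.  16.8]
tool rot [-0.0001  0.0013  0.0063]
```

```bash
python3 jog.py '[{"pos":[0, 0, 1.6]}, {"pos":[0, 0, 1.4], "rotvec":[0, 0, 0.006]}, {}]'; python3 jog.py '[{}, {}, {}, {}, {}]' 0; python3 jog.py '[{}, {}, {}]'
```

```text
t: 5.85
ee_pos: [522.7, -212.0, 59.5]
orientation: [3.099, -0.516, 0.0]
ft_force: [-0.4, 0.2, -0.3]
width: 50.3
grasp_force: 0.0
t: 6.27
ee_pos: [522.9, -212.2, 59.9]
orientation: [3.099, -0.517, 0.001]
ft_force: [0.3, -0.5, 0.4]
width: 20.1
grasp_force: 0.0
t: 6.52
ee_pos: [522.7, -212.1, 59.7]
orientation: [-3.099, 0.517, 0.0]
ft_force: [-0.0, 0.5, 0.3]
width: 10.0
grasp_force: 30.0
```

Gripped at 10 mm, which is the rail thickness. I'll draw it up slowly.

```bash
python3 jog.py '[{"pos":[0, 0, -0.8]}, {"pos":[0, 0, -1.2]}, {"pos":[0, 0, -1.6]}, {"pos":[0, 0, -1.6]}, {"pos":[0, 0, -1.6]}]'; python3 jog.py '[{"pos":[0, 0, -1.6]}, {"pos":[0, 0, -2]}, {"pos":[0, 0, -3]}, {"pos":[0, 0, -4]}, {"pos":[0, 0, -6]}]'; python3 jog.py '[{"pos":[0, 0, -5]}, {}]'
python3 - <<'E'
from h import *
d=cam('top');c=d['img'][150:260,180:340];cv2.imwrite('pics/z2.png',cv2.cvtColor(cv2.resize(c,None,fx=5,fy=5,interpolation=cv2.INTER_CUBIC),cv2.COLOR_RGB2BGR))
go([510,-473,165],-np.pi/2)
E
```

```text
t: 6.93
ee_pos: [522.9, -212.2, 94.8]
orientation: [3.099, -0.517, 0.001]
ft_force: [0.4, -0.8, -0.2]
width: 9.5
grasp_force: 30.0
t: 7.35
ee_pos: [521.3, -211.5, 176.5]
orientation: [-3.098, 0.517, 0.006]
ft_force: [-0.1, 0.3, -0.1]
width: 9.7
grasp_force: 30.0
t: 7.52
ee_pos: [525.4, -213.3, 207.4]
orientation: [3.097, -0.516, 0.013]
ft_force: [1.8, -0.3, -0.7]
width: 10.3
grasp_force: 30.0
z [ 0.006 -0.002 -1.   ] yaw -1.9012 q [-0.41  0.38  1.79  0.    0.96  1.49] pos [ 524.4 -212.8  205. ]
tool delta [ 70.6 250.7  40.6]
tool rot [ 0.0015 -0.006  -0.3304]
```

View pics/z2.png

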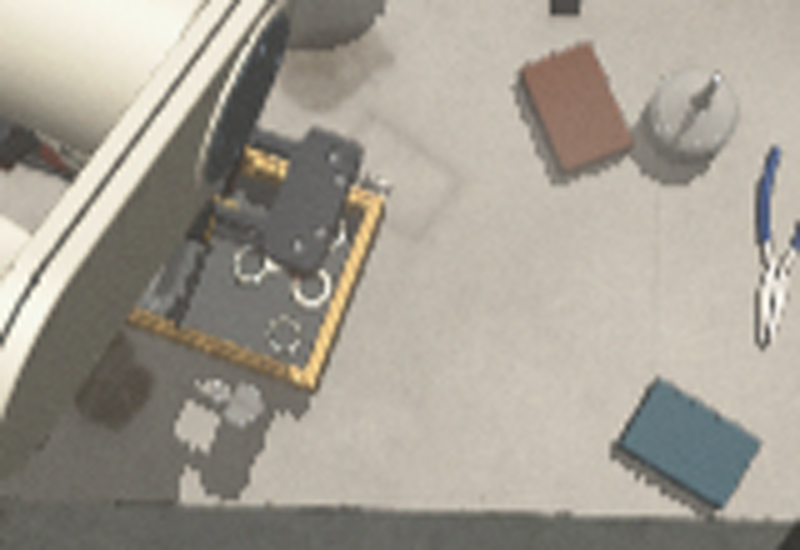

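The divider is out and the tray hasn't moved. The target area is clear between the brown block (295,171) and the blue block (317,239). Next I move over there and tilt.

```bash
python3 jog.py '[{"pos":[1.8, 6.2, 0.6]}, {"pos":[1.8, 6.2, 0.6]}, {"pos":[1.8, 6.2, 0.6]}, {"pos":[1.8, 6.2, 0.6]}, {"pos":[1.8, 6.2, 0.6]}]'; python3 jog.py '[{"pos":[1.8, 6.2, 0.6]}, {"pos":[1.8, 6.2, 0.6]}, {"pos":[1.8, 6.2, 0.6]}, {"rotvec":[0, 0, -0.11]}, {"rotvec":[0, 0, -0.11]}]';python3 jog.py '[{"rotvec":[0, 0, -0.11]}, {"rotvec":[-0.112, 0, 0]}, {"rotvec":[-0.112, 0, 0]}, {"rotvec":[-0.112, 0, 0]}, {"rotvec":[-0.112, 0, 0]}]';python3 jog.py '[{"rotvec":[-0.112, 0, 0]}, {"rotvec":[-0.112, 0, 0]}, {"rotvec":[-0.112, 0, 0]}, {}, {}]'; python3 -c "from h import *;go([512,-473,46]);print(ctrl.get_obs()['width'],Ro.from_rotvec(ctrl.get_obs()['orientation']).as_matrix().round(3))"
```

```text
t: 7.98
ee_pos: [514.0, -374.2, 185.3]
orientation: [-3.098, 0.516, 0.003]
ft_force: [-0.2, 0.3, -0.7]
width: 9.7
grasp_force: 30.0
t: 8.4
ee_pos: [508.9, -471.5, 175.5]
orientation: [-3.135, 0.17, 0.003]
ft_force: [0.7, -0.5, -0.5]
width: 9.9
grasp_force: 30.0
t: 8.82
ee_pos: [510.2, -469.6, 177.2]
orientation: [2.69, 0.0, 0.002]
ft_force: [-0.3, -0.6, -0.5]
width: 9.8
grasp_force: 30.0
t: 9.23
ee_pos: [508.0, -468.9, 174.7]
orientation: [2.415, 0.001, -0.013]
ft_force: [-0.0, -0.7, 0.0]
width: 9.7
grasp_force: 30.0
z [-0.009 -0.664 -0.748] yaw -1.5649 q [-0.51  0.55  1.81 -1.1   0.71  1.9 ] pos [ 508.  -468.9  174.7]
tool delta [  5.3 -82.4  98.9]
9.661928499625725 [[ 1.     0.004 -0.009]
 [-0.003 -0.748 -0.664]
 [-0.01   0.664 -0.748]]
```

```bash
python3 jog.py '[{}, {"pos":[0.2, -3.2, 4]}, {"pos":[0.2, -3.2, 4]}, {"pos":[0.2, -3.2, 4]}, {"pos":[0.2, -3.2, 4]}]'; python3 jog.py '[{"pos":[0, -2.4, 3]}, {}, {}]'; python3 -c "from h import *;go([512,-473,43]);print(ctrl.get_obs()['width'],Ro.from_rotvec(ctrl.get_obs()['orientation']).as_matrix().round(3))"
```

```text
t: 9.65
ee_pos: [512.2, -477.8, 74.5]
orientation: [2.412, -0.007, -0.008]
ft_force: [0.2, -1.0, -0.4]
width: 10.1
grasp_force: 30.0
t: 9.9
ee_pos: [514.8, -478.5, 58.3]
orientation: [2.418, -0.008, -0.018]
ft_force: [0.3, -0.1, -1.6]
width: 9.8
grasp_force: 30.0
z [-0.015 -0.662 -0.75 ] yaw -1.572 q [-0.52  0.75  1.79 -1.31  0.65  2.17] pos [ 514.8 -478.5   58.3]
tool delta [ -2.7 -14.2   7.9]
9.759750197891341 [[ 1.    -0.001 -0.015]
 [-0.011 -0.75  -0.662]
 [-0.011  0.662 -0.75 ]]
```

In the tool's units: -4 mm is -0.8, 4 mm is 0.8.

```bash
python3 jog.py '[{"rotvec":[0.1, 0, 0]}, {"pos":[0, -0.8, 1]}, {"pos":[0, -0.6, 0.8]}, {}, {}]'; python3 -c "from h import *;go([512,-473,47]);print(ctrl.get_obs()['width'],Ro.from_rotvec(ctrl.get_obs()['orientation']).as_matrix().round(3))"
```

```text
t: 10.32
ee_pos: [514.2, -477.1, 46.8]
orientation: [2.504, -0.008, -0.02]
ft_force: [0.3, -0.2, -0.5]
width: 9.7
grasp_force: 30.0
z [-0.016 -0.595 -0.803] yaw -1.572 q [-0.55  0.75  1.78 -1.17  0.6   2.03] pos [ 514.2 -477.1   46.8]
tool delta [-2.3 -3.1 -2.5]
9.688531190965447 [[ 1.    -0.001 -0.016]
 [-0.01  -0.804 -0.595]
 [-0.012  0.595 -0.803]]
```

```bash
python3 jog.py '[{}, {}, {}, {}]' 26; python3 jog.py '[{"pos":[0, 0, -2]}, {"pos":[0, 0, -3]}, {"pos":[0, 0, -3]}, {"pos":[0, 0, -4]}, {"pos":[0, 0, -4]}]'; python3 jog.py '[{"pos":[0, 2, -5]}, {"pos":[0, 2, -5]}, {"pos":[0, 2, -5]}, {}]'
python3 - <<'E'
from h import *
d=cam('top');c=d['img'][150:260,180:340];cv2.imwrite('pics/z3.png',cv2.cvtColor(cv2.resize(c,None,fx=5,fy=5,interpolation=cv2.INTER_CUBIC),cv2.COLOR_RGB2BGR))
print(ctrl.get_obs()['qpos'].round(2))
E
```

```text
t: 10.65
ee_pos: [514.7, -477.0, 46.9]
orientation: [2.505, -0.007, -0.019]
ft_force: [-0.5, -0.4, 0.3]
width: 25.9
grasp_force: 0.1
t: 11.07
ee_pos: [515.9, -428.4, 113.0]
orientation: [2.505, -0.008, -0.018]
ft_force: [-0.0, -1.0, 0.1]
width: 26.0
grasp_force: 0.0
t: 11.4
ee_pos: [519.7, -408.5, 196.3]
orientation: [2.502, -0.008, -0.008]
ft_force: [0.8, -0.3, -0.5]
width: 25.6
grasp_force: 0.0
[-0.44  0.49  1.82 -0.9   0.77  1.78]
```

View pics/z3.png

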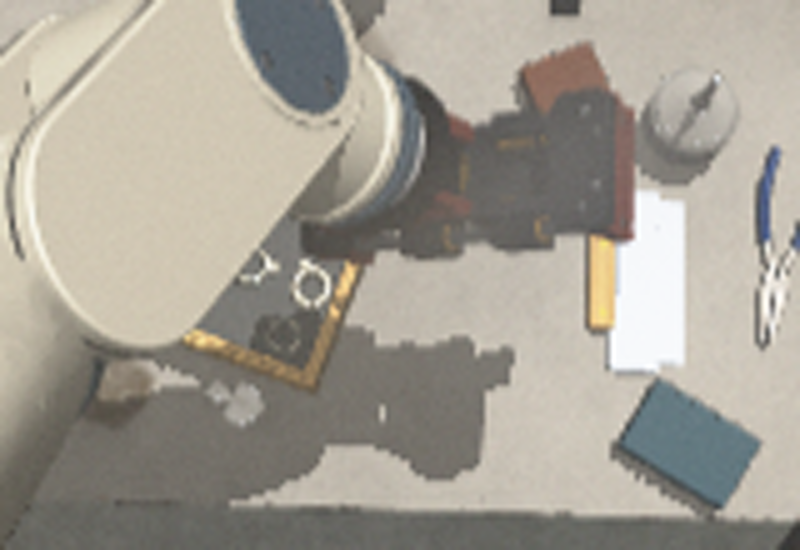

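The divider lies flat at about crop px (645,278), clear of the tray and both blocks. I'll re-orient the tool for the rear wall.

```bash
python3 -c "from h import *;go([494,-291.5,160],-.328-np.pi/2)"
```

```text
z [-0.01  -0.596 -0.803] yaw -1.5752 q [-0.44  0.49  1.82 -0.9   0.77  1.78] pos [ 518.9 -408.6  193.9]
tool delta [ -25.7 -114.1  -42.3]
tool rot [ 0.6342 -0.0967  0.3103]
```

```bash
python3 jog.py '[{"rotvec":[0.1057, -0.0161, 0.0517]}, {"rotvec":[0.1057, -0.0161, 0.0517]}, {"rotvec":[0.1057, -0.0161, 0.0517]}, {"rotvec":[0.1057, -0.0161, 0.0517]}, {"rotvec":[0.1057, -0.0161, 0.0517]}]' 34; python3 jog.py '[{"rotvec":[0.1057, -0.0161, 0.0517]}, {}, {}]'; python3 -c "from h import *;go([494,-291.5,100],-.328-np.pi/2)"
```

```text
t: 11.87
ee_pos: [517.5, -408.4, 189.9]
orientation: [3.012, -0.422, -0.01]
ft_force: [-0.4, 0.1, -0.7]
width: 33.9
grasp_force: 0.0
t: 12.12
ee_pos: [515.9, -410.1, 188.6]
orientation: [3.098, -0.516, -0.013]
ft_force: [-0.1, 1.8, 0.4]
width: 33.7
grasp_force: 0.0
z [-0.008  0.    -1.   ] yaw -1.901 q [-0.69  0.53  1.58 -0.01  1.03  1.22] pos [ 515.9 -410.1  188.6]
tool delta [ -58.5 -105.3   88.7]
tool rot [ 0.0025  0.0077 -0.0023]
```

In the tool's units: -27 mm is -5.4, -26 mm is -5.2.

```bash
python3 jog.py '[{"pos":[-2.8, -5.2, 3]}, {"pos":[-2.8, -5.2, 3]}, {"pos":[-3, -5.2, 3]}, {"pos":[-3, -5.4, 3]}, {"pos":[0, 0, 2]}]'; python3 jog.py '[{}, {}]'
python3 - <<'E'
from h import *
go([494,-291.5,36],-.328-np.pi/2)
d=cam('top');c=d['img'][150:260,180:340];cv2.imwrite('pics/z4.png',cv2.cvtColor(cv2.resize(c,None,fx=5,fy=5,interpolation=cv2.INTER_CUBIC),cv2.COLOR_RGB2BGR))
E
```

```text
t: 12.53
ee_pos: [492.2, -284.4, 117.5]
orientation: [-3.099, 0.505, 0.02]
ft_force: [-0.5, 0.5, -1.2]
width: 34.0
grasp_force: 0.0
t: 12.7
ee_pos: [495.6, -290.2, 119.4]
orientation: [3.099, -0.51, -0.012]
ft_force: [0.4, -0.2, 0.5]
width: 34.2
grasp_force: 0.0
z [-0.007  0.001 -1.   ] yaw -1.897 q [-0.55  0.52  1.81 -0.    0.82  1.35] pos [ 495.6 -290.2  119.4]
tool delta [-0.5  1.6 83.5]
tool rot [0.0016 0.0072 0.0018]
```

View pics/z4.png

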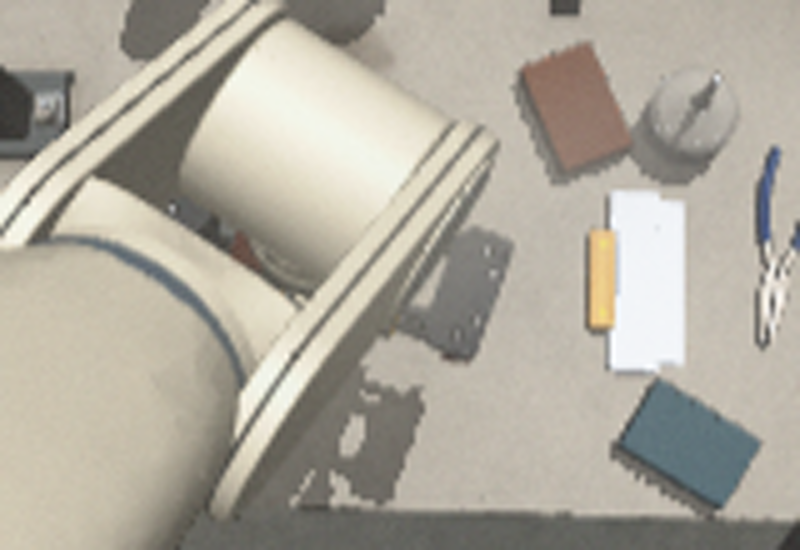

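The divider is fully visible, flat and clear, but the arm hides the tray. I descend at the computed wall pose.

```bash
python3 jog.py '[{"pos":[0, 0.2, 3]}, {"pos":[0, 0, 4]}, {"pos":[0, 0, 4]}, {"pos":[0, 0, 3]}, {"pos":[0, 0, 2]}]'; python3 jog.py '[{"pos":[0, 0, 0.6]}, {}, {}]';python3 -c "from h import *;go([494,-291.5,36],-.328-np.pi/2)"
```

```text
t: 13.17
ee_pos: [494.9, -292.8, 39.0]
orientation: [-3.099, 0.515, 0.01]
ft_force: [1.0, -1.1, 0.1]
width: 34.3
grasp_force: 0.0
t: 13.42
ee_pos: [495.3, -292.5, 37.4]
orientation: [-3.099, 0.515, 0.008]
ft_force: [0.5, -0.6, 0.7]
width: 34.1
grasp_force: 0.0
z [-0.005  0.001 -1.   ] yaw -1.9002 q [-0.55  0.65  1.83 -0.    0.66  1.35] pos [ 495.3 -292.5   37.4]
tool delta [-1.5 -0.5  1.4]
tool rot [ 0.0006  0.0054 -0.0014]
```

```bash
python3 jog.py '[{}, {}, {}, {}, {}]' 0; python3 jog.py '[{}, {}]'; python3 -c "from h import *;go([494,-291.5,36]);o=ctrl.get_obs();print(o['ft_force'],o['moment'])"
```

```text
t: 13.83
ee_pos: [495.0, -291.7, 37.2]
orientation: [-3.098, 0.515, 0.009]
ft_force: [0.3, 2.0, 4.0]
width: 8.9
grasp_force: 30.0
t: 14.0
ee_pos: [495.0, -291.8, 37.2]
orientation: [-3.098, 0.515, 0.009]
ft_force: [-0.2, 1.7, 6.1]
width: 9.0
grasp_force: 30.0
z [-0.006  0.002 -1.   ] yaw -1.9 q [-0.55  0.65  1.83 -0.    0.66  1.35] pos [ 495.  -291.8   37.2]
tool delta [-1.   0.1  1.2]
[-0.20789037  1.69139169  6.10237758] [ 0.3525187   0.15369566 -0.01264202]
```

Gripped at 9.0 mm, the wall thickness. I'll lift smoothly.

```bash
python3 jog.py '[{"pos":[0, 0, -0.8]}, {"pos":[0, 0, -1.6]}, {"pos":[0, 0, -2.4]}, {"pos":[0, 0, -2.8]}, {"pos":[0, 0, -2.8]}]'; python3 jog.py '[{"pos":[0, 0.2, -2.8]}, {"pos":[0, 0.4, -2.8]}, {"pos":[0, 0.6, -2.8]}, {"pos":[0, 0.8, -2.8]}, {"pos":[0, 0.8, -2.4]}]';python3 jog.py '[{"pos":[0, 0.8, -1.4]}, {"pos":[0, 0.6, -0.6]}, {"pos":[0, 0.4, 0]}, {"pos":[0, 0.2, 0]}, {}]'
python3 - <<'E'
from h import *
go([494,-291.5,160],-.328-np.pi/2);o=ctrl.get_obs();print(o['ft_force'],o['moment'])
d=cam('top');e=cam('side')
a=cv2.resize(d['img'][150:240,180:270],(380,380),interpolation=cv2.INTER_CUBIC);b=cv2.resize(e['img'][190:300,200:310],(380,380),interpolation=cv2.INTER_CUBIC)
cv2.imwrite('pics/z5.png',cv2.cvtColor(np.hstack([a,b]),cv2.COLOR_RGB2BGR))
E
```

```text
t: 14.42
ee_pos: [494.8, -291.9, 89.8]
orientation: [-3.098, 0.515, 0.011]
ft_force: [0.2, -0.6, -3.2]
width: 8.6
grasp_force: 30.0
t: 14.83
ee_pos: [490.9, -305.5, 158.5]
orientation: [-3.099, 0.514, 0.009]
ft_force: [0.4, -0.1, -3.2]
width: 8.8
grasp_force: 30.0
t: 15.25
ee_pos: [487.2, -314.6, 165.9]
orientation: [-3.098, 0.515, 0.013]
ft_force: [-0.1, 0.2, -3.7]
width: 9.0
grasp_force: 30.0
z [-0.008  0.003 -1.   ] yaw -1.9003 q [-0.59  0.46  1.78 -0.    0.92  1.31] pos [ 487.2 -314.6  165.9]
tool delta [ -1.  -24.1   5.9]
tool rot [-0.0002  0.0082 -0.0015]
[-0.12239301  0.16522112 -3.69890294] [-0.1768505   0.26137211 -0.04115501]
```

View pics/z5.png

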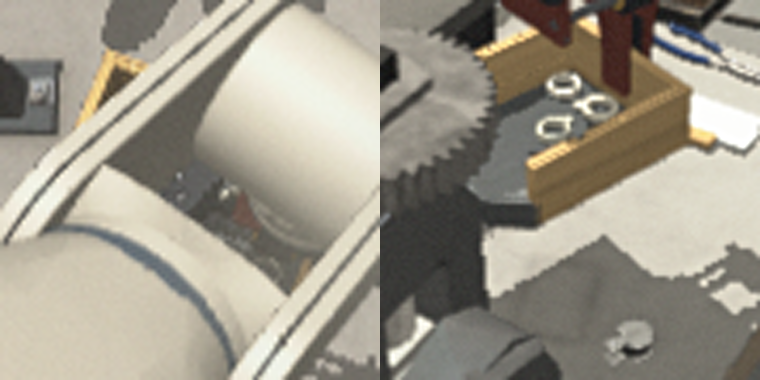

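The side view shows the tray lifted level, with three rings in view near crop px (560,105) and the loupe undisturbed at (632,340). The mill gear hides the lip, so I move further right and start tilting.

```bash
python3 jog.py '[{"pos":[0, 0.6, 0]}, {"pos":[0, 1.2, 0]}, {"pos":[0, 1.6, 0]}, {"pos":[0, 1.6, 0]}, {"pos":[0, 1.6, 0]}]'; python3 jog.py '[{"pos":[0, 1.6, 0]}, {"pos":[0, 1.6, 0]}, {"pos":[0, 1.2, 0]}, {"pos":[0, 0.8, 0]}, {"pos":[0, 0.2, 0]}]'; python3 jog.py '[{"rotvec":[-0.014, 0.014, 0]}, {"rotvec":[-0.014, 0.014, 0]}, {"rotvec":[-0.014, 0.014, 0]}, {"rotvec":[-0.014, 0.014, 0]}, {"rotvec":[-0.014, 0.014, 0]}]'; python3 jog.py '[{"rotvec":[-0.014, 0.014, 0]}, {"rotvec":[-0.014, 0.014, 0]}, {"rotvec":[-0.014, 0.014, 0]}, {"rotvec":[-0.014, 0.014, 0]}, {"rotvec":[-0.014, 0.014, 0]}]'; python3 jog.py '[{"rotvec":[-0.014, 0.014, 0]}, {"rotvec":[-0.014, 0.014, 0]}, {"rotvec":[-0.014, 0.014, 0]}, {"rotvec":[-0.014, 0.014, 0]}, {"rotvec":[-0.014, 0.014, 0]}]'
python3 - <<'E'
from h import *
go([494,-291.5,160])
o=ctrl.get_obs();R=Ro.from_rotvec(o['orientation']).as_matrix()
e=cam('side')
# tray frame -> world: tray x=tool x, y=-tool y, z=-tool z ; grip pt tray(0,-84.5,37)
def tw(l): l=np.array(l,float)-[0,-84.5,37.2]; return o['ee_pos']+R@np.array([l[0],-l[1],-l[2]])
print('lip',tw([-36,62,5]),'lowest',tw([-39,65,0]),proj(e,tw([-36,62,5])))
b=cv2.resize(e['img'][170:310,190:330],(600,600),interpolation=cv2.INTER_CUBIC)
cv2.imwrite('pics/z6.png',cv2.cvtColor(b,cv2.COLOR_RGB2BGR))
E
```

```text
t: 15.77
ee_pos: [476.8, -347.0, 166.6]
orientation: [-3.098, 0.515, 0.01]
ft_force: [-0.4, 0.1, -3.0]
width: 8.9
grasp_force: 30.0
t: 16.18
ee_pos: [468.0, -372.4, 166.7]
orientation: [-3.098, 0.516, 0.01]
ft_force: [0.3, -0.2, -3.3]
width: 9.0
grasp_force: 30.0
t: 16.6
ee_pos: [468.4, -371.0, 166.7]
orientation: [3.018, -0.5, 0.08]
ft_force: [0.4, 0.1, -3.5]
width: 8.5
grasp_force: 30.0
t: 17.02
ee_pos: [468.3, -371.5, 166.7]
orientation: [2.935, -0.487, 0.164]
ft_force: [-0.9, -0.4, -3.6]
width: 8.8
grasp_force: 30.0
t: 17.43
ee_pos: [468.3, -371.5, 166.7]
orientation: [2.851, -0.472, 0.243]
ft_force: [-0.4, -0.3, -3.8]
width: 8.8
grasp_force: 30.0
z [ 0.124 -0.262 -0.957] yaw -1.9212 q [-0.62  0.4   1.92 -0.26  0.59  1.48] pos [ 468.3 -371.5  166.7]
tool delta [ -1.  -83.5 -11.4]
lip [ 487.8777017  -234.69170108   98.08526882] lowest [ 486.70184943 -232.36028759   92.07013103] [[253.3077721  248.66868835]]
```

View pics/z6.png

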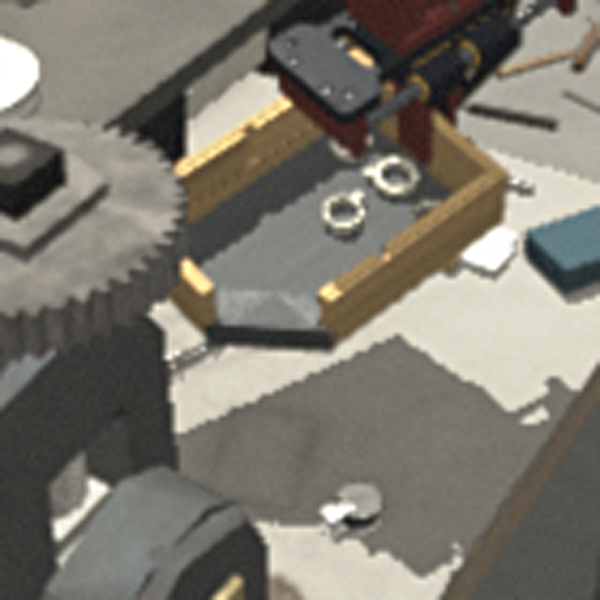

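A clear view: the tray is tilted about 17° with its lip at crop px (270,310), and the rings at (345,215) and (395,175) are still well back. I'll now track the rings numerically on the tilted floor plane.

```bash
cat >> h.py <<'E'
def track(g=None):
    o=ctrl.get_obs();R=Ro.from_rotvec(o['orientation']).as_matrix()@np.diag([1,-1,-1]);e=cam('side')
    p0=o['ee_pos']-R@np.array([0,-84.5,37.2])
    Rc=e['R']@R;tc=e['R']@p0+e['t']
    img=e['img'].astype(int);yy,xx=np.mgrid[0:384,0:512]
    r=np.stack([(xx-e['cx'])/e['fx'],(yy-e['cy'])/e['fy'],np.ones(xx.shape)],-1)@Rc
    c=-Rc.T@tc;X=c+r*((12-c[2])/r[...,2])[...,None]
    m=(img.min(-1)>130)&(img.max(-1)-img.min(-1)<70)&(abs(X[...,0])<56)&(abs(X[...,1])<82)&(X[...,1]-X[...,0]<104)
    n,l,s,_=cv2.connectedComponentsWithStats(m.astype(np.uint8),connectivity=8)
    for i in range(1,n):
        if s[i,4]>5:
            P=X[l==i];print('n',s[i,4],'c',P.mean(0)[:2].round(0),'min',P.min(0)[:2].round(0),'max',P.max(0)[:2].round(0))
    print('t',o['t'],'tilt',np.degrees(np.arccos(R[2,2])).round(1),'lip z',(p0+R@[-39,65,0])[2].round(0),'ctr z',p0[2].round(0),'q',o['qpos'].round(2))
    return e
E
python3 -c "from h import *;track()"; python3 jog.py '[{"rotvec":[-0.014, 0.014, 0]}, {"rotvec":[-0.014, 0.014, 0]}, {}, {}, {}]'; python3 -c "from h import *;track()"
```

```text
n 6 c [ 34. -47.] min [ 30. -49.] max [ 40. -45.]
n 53 c [  3. -56.] min [-13. -71.] max [ 16. -44.]
n 59 c [  2. -22.] min [-11. -38.] max [14. -7.]
n 65 c [17. 29.] min [  3. -12.] max [26. 64.]
n 237 c [-15.  45.] min [-45.   0.] max [10. 78.]
n 6 c [-26.   7.] min [-30.   5.] max [-21.  10.]
t 17.4833 tilt 16.9 lip z 92.0 ctr z 113.0 q [-0.62  0.4   1.92 -0.26  0.58  1.48]
t: 17.95
ee_pos: [468.5, -371.7, 166.8]
orientation: [2.818, -0.467, 0.273]
ft_force: [0.1, 0.5, -3.8]
width: 9.0
grasp_force: 30.0
n 41 c [17. 36.] min [10.  4.] max [24. 62.]
n 115 c [-18.   6.] min [-35. -19.] max [-4. 39.]
n 9 c [ 4. 38.] min [-1. 33.] max [ 8. 41.]
n 134 c [-17.  55.] min [-47.  26.] max [ 6. 77.]
t 17.95 tilt 19.0 lip z 88.0 ctr z 112.0 q [-0.61  0.39  1.94 -0.32  0.54  1.54]
```

```bash
python3 jog.py '[{}, {}, {}, {}, {}]';python3 jog.py '[{}, {}, {}, {}, {}]'
python3 - <<'E'
from h import *
e=track();b=cv2.resize(e['img'][180:280,190:330],(798,570),interpolation=cv2.INTER_CUBIC)
cv2.imwrite('pics/z7.png',cv2.cvtColor(b,cv2.COLOR_RGB2BGR))
E
```

```text
t: 18.42
ee_pos: [468.4, -371.6, 166.7]
orientation: [2.818, -0.467, 0.273]
ft_force: [-0.3, -0.6, -3.3]
width: 9.0
grasp_force: 30.0
t: 18.83
ee_pos: [468.3, -371.5, 166.7]
orientation: [2.818, -0.467, 0.273]
ft_force: [0.4, -0.3, -3.1]
width: 9.0
grasp_force: 30.0
n 7 c [18.  6.] min [16.  0.] max [19. 13.]
n 12 c [-6. -9.] min [ -8. -20.] max [-2.  2.]
n 8 c [18. 35.] min [17. 26.] max [20. 41.]
n 125 c [-23.  23.] min [-40.  -6.] max [-5. 51.]
n 10 c [15. 50.] min [ 6. 46.] max [21. 53.]
n 19 c [ 3. 37.] min [-7. 24.] max [11. 48.]
n 50 c [-4. 67.] min [-25.  55.] max [21. 77.]
n 6 c [-4. 54.] min [-6. 51.] max [-1. 58.]
n 6 c [-45.  43.] min [-47.  40.] max [-42.  45.]
t 18.8333 tilt 19.0 lip z 88.0 ctr z 112.0 q [-0.61  0.39  1.94 -0.32  0.54  1.54]
```

View pics/z7.png

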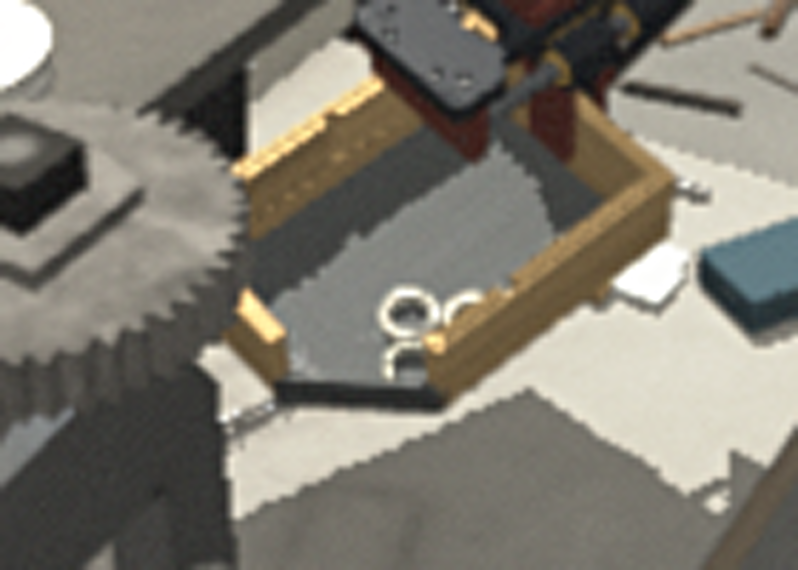

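Picture: three rings visible, at the lip's near end (405,362), (408,312) and (465,308). The fourth is hidden behind the -x wall, so they've queued along it. I'll rock the slope towards +y and back.

```bash
sed -i 's/img.min(-1)>130/img.min(-1)>140)\&(img[...,0]-img[...,2]>8/' h.py
python3 -c "from h import *;track()"
python3 jog.py '[{"rotvec":[-0.01, -0.03, 0]}, {"rotvec":[-0.01, -0.03, 0]}, {"rotvec":[-0.01, -0.03, 0]}, {"rotvec":[-0.01, -0.03, 0]}, {"rotvec":[-0.01, -0.03, 0]}]';python3 jog.py '[{"rotvec":[0, -0.03, 0]}, {"rotvec":[0, -0.03, 0]}, {"rotvec":[0, -0.03, 0]}, {"rotvec":[0, -0.03, 0]}, {"rotvec":[0, -0.03, 0]}]'; python3 jog.py '[{}, {}, {}, {}, {}]';python3 -c "from h import *;track()";python3 jog.py '[{}, {}, {}, {}, {}]'; python3 -c "from h import *;track()"
```

```text
n 88 c [-25.  24.] min [-40.  -5.] max [-7. 51.]
t 18.8833 tilt 19.0 lip z 88.0 ctr z 112.0 q [-0.61  0.39  1.94 -0.32  0.54  1.54]
t: 19.35
ee_pos: [468.5, -371.6, 166.8]
orientation: [2.801, -0.499, 0.047]
ft_force: [0.0, -0.2, -3.2]
width: 8.6
grasp_force: 30.0
t: 19.77
ee_pos: [468.6, -371.5, 166.7]
orientation: [2.818, -0.533, -0.164]
ft_force: [-0.1, 0.3, -2.7]
width: 8.9
grasp_force: 30.0
t: 20.18
ee_pos: [468.1, -371.4, 166.7]
orientation: [2.818, -0.533, -0.162]
ft_force: [0.8, -0.1, -3.0]
width: 8.8
grasp_force: 30.0
n 25 c [-13.  45.] min [-35.  33.] max [ 1. 53.]
t 20.1833 tilt 16.7 lip z 91.0 ctr z 107.0 q [-0.55  0.49  1.75 -0.36  0.94  1.62]
t: 20.65
ee_pos: [468.4, -371.5, 166.7]
orientation: [2.818, -0.533, -0.162]
ft_force: [0.1, 0.3, -3.6]
width: 8.8
grasp_force: 30.0
n 34 c [-4. 66.] min [-18.  56.] max [ 8. 79.]
n 6 c [-24.  55.] min [-30.  50.] max [-20.  58.]
t 20.65 tilt 16.7 lip z 91.0 ctr z 107.0 q [-0.55  0.49  1.75 -0.36  0.94  1.62]
```

```bash
python3 jog.py '[{}, {"rotvec":[0, 0.02, 0]}, {"rotvec":[0, 0.02, 0]}, {"rotvec":[0, 0.02, 0]}, {"rotvec":[0, 0.02, 0]}]'; python3 -c "from h import *;track()";python3 jog.py '[{"rotvec":[0, 0.02, 0]}, {"rotvec":[0, 0.02, 0]}, {"rotvec":[0, 0.02, 0]}, {"rotvec":[0, 0.02, 0]}, {"rotvec":[0, 0.02, 0]}]';python3 jog.py '[{"rotvec":[0, 0.02, 0]}, {"rotvec":[0, 0.02, 0]}, {"rotvec":[0, 0.02, 0]}, {"rotvec":[0, 0.02, 0]}, {"rotvec":[0, 0.02, 0]}]';  python3 jog.py '[{}, {}, {}, {}, {}]'
python3 - <<'E'
from h import *
e=track();np.savez('c8',**e)
# ascii-free check: rectify floor (z=12) to tray frame, print brightness-coded warm mask
o=ctrl.get_obs();R=Ro.from_rotvec(o['orientation']).as_matrix()@np.diag([1,-1,-1]);p0=o['ee_pos']-R@np.array([0,-84.5,37.2])
for y in range(80,-12,-4):
    P=np.array([[x,y,11.] for x in range(-54,55,4)]);uv=proj(e,P@R.T+p0).round().astype(int)
    px=e['img'][uv[:,1],uv[:,0]].astype(int)
    print('%4d '%y+''.join('w' if a[0]-a[2]>60 else '#' if a.min()>165 else '+' if a.min()>130 else '.' if a.min()>80 else ' ' for a in px))
E
```

```text
t: 21.12
ee_pos: [468.4, -371.5, 166.7]
orientation: [2.811, -0.514, -0.048]
ft_force: [0.2, 0.9, -2.3]
width: 8.6
grasp_force: 30.0
n 40 c [-6. 66.] min [-19.  54.] max [ 7. 79.]
n 16 c [-22.  50.] min [-28.  40.] max [-18.  60.]
t 21.1167 tilt 16.4 lip z 88.0 ctr z 107.0 q [-0.56  0.46  1.81 -0.38  0.84  1.62]
t: 21.58
ee_pos: [468.3, -371.6, 166.7]
orientation: [2.796, -0.491, 0.091]
ft_force: [-0.5, 0.9, -2.9]
width: 8.5
grasp_force: 30.0
t: 22.0
ee_pos: [468.3, -371.5, 166.7]
orientation: [2.775, -0.467, 0.229]
ft_force: [-0.8, -0.4, -3.0]
width: 8.8
grasp_force: 30.0
t: 22.42
ee_pos: [468.5, -371.6, 166.7]
orientation: [2.775, -0.467, 0.229]
ft_force: [0.3, -1.2, -2.8]
width: 8.8
grasp_force: 30.0
n 82 c [-28.  33.] min [-41.  -8.] max [-16.  61.]
n 40 c [-7. 66.] min [-18.  56.] max [ 7. 78.]
t 22.4167 tilt 20.5 lip z 82.0 ctr z 108.0 q [-0.58  0.4   1.93 -0.42  0.57  1.65]
  80 ######.   .     wwwwww      
  76 #####.   .+#+ .wwwwwwww    .
  72 ####    .+#+. #+wwwwwww.    
  68 ###+   ..##+. ##....        
  64 ##+   ....##  .#....        
  60 #+   .+#..##..#...+.        
  56 .   ....+++####.....        
  52    +++. .#++...++.+.        
  48    ##.. .##+.....+..        
  44   ..#+ .+#+.......+.        
  40  .+..#####+.+.+..++.        
  36   ..++##++..+.+++.+.        
  32      .++....+..+...+.       
  28    www+#...+++++++++.       
  24    ww.##....+.++.++..       
  20    ww.#+...+++.+.++++.      
  16    ww.+....++..+..++..      
  12    www+....++.......        
   8    ww.#+.+..+++..++.        
   4    ww .+....++....++        
   0    www.+...++.+.+.+.        
  -4    www#+...++++..++.        
  -8    www+..+.++.+..+++
```

Two rings are at the lip, (-6,66) and (-25,48) in the tray frame. The other two are still queued along the -x wall. I'll rock again, a bit further and longer, then settle with more +y bias.

```bash
cat >> h.py <<'E'
def amap():
    e=track();o=ctrl.get_obs();R=Ro.from_rotvec(o['orientation']).as_matrix()@np.diag([1,-1,-1]);p0=o['ee_pos']-R@np.array([0,-84.5,37.2])
    for y in range(80,-30,-4):
        P=np.array([[x,y,11.] for x in range(-54,55,3)]);uv=proj(e,P@R.T+p0).round().astype(int)
        px=e['img'][uv[:,1],uv[:,0]].astype(int)
        print('%4d '%y+''.join('w' if a[0]-a[2]>60 else '#' if a.min()>165 else '+' if a.min()>130 else '.' if a.min()>80 else ' ' for a in px))
    return e
E
python3 jog.py '[{"rotvec":[-0.01, -0.04, 0]}, {"rotvec":[-0.01, -0.04, 0]}, {"rotvec":[-0.01, -0.04, 0]}, {"rotvec":[-0.01, -0.04, 0]}, {"rotvec":[-0.01, -0.04, 0]}]';python3 jog.py '[{"rotvec":[0, -0.04, 0]}, {"rotvec":[0, -0.04, 0]}, {"rotvec":[0, -0.04, 0]}, {"rotvec":[0, -0.04, 0]}, {"rotvec":[0, -0.04, 0]}]'; python3 jog.py '[{}, {}, {}, {}, {}]';python3 jog.py '[{}, {}, {}, {}, {}]'; python3 -c "from h import *;amap()"
```

```text
t: 22.88
ee_pos: [468.6, -371.6, 166.8]
orientation: [2.761, -0.514, -0.063]
ft_force: [-0.3, -0.1, -3.0]
width: 8.7
grasp_force: 30.0
t: 23.3
ee_pos: [468.8, -371.5, 166.7]
orientation: [2.77, -0.564, -0.341]
ft_force: [-0.5, -0.2, -4.1]
width: 8.9
grasp_force: 30.0
t: 23.72
ee_pos: [468.1, -371.4, 166.8]
orientation: [2.77, -0.564, -0.339]
ft_force: [-0.6, 0.3, -3.8]
width: 8.8
grasp_force: 30.0
t: 24.13
ee_pos: [468.4, -371.5, 166.7]
orientation: [2.77, -0.564, -0.339]
ft_force: [0.4, -0.3, -3.5]
width: 9.1
grasp_force: 30.0
n 58 c [ 6. 64.] min [-20.  52.] max [29. 78.]
t 24.1333 tilt 21.7 lip z 90.0 ctr z 104.0 q [-0.52  0.54  1.68 -0.4   1.09  1.67]
  80 #####+                         w    w
  76 ####..         .###+++.      wwwwwwww
  72 ##+.         ....+###++....#.wwwwwwww
  68 #+           . ...###+...+##+....  ww
  64 ..         ... ..####+...++#+...     
  60            .###+.#####+#.##++....    
  56          ..+#+#++.#++++##++.....     
  52            ..+.    ............      
  48        ..  ..+..   .............     
  44      .++.  ..++    .............     
  40      ..+....++      ............     
  36        ....+..      .............    
  32             .       .............    
  28             w w   ..............     
  24         ww  wwww  ..............     
  20             wwww  ................   
  16             wwww  ..............     
  12             wwww  ..............     
   8             wwww  ..............     
   4        w    wwww  ..............     
   0             .www  ..............     
  -4             wwww   .............     
  -8             wwww.   ............     
 -12              w.w    ............     
 -16              w      ............     
 -20             www      ...........     
 -24             wwww     ............    
 -28              www     ............
```

```bash
python3 jog.py '[{"rotvec":[0, 0.03, 0]}, {"rotvec":[0, 0.03, 0]}, {"rotvec":[0, 0.03, 0]}, {"rotvec":[0, 0.03, 0]}, {"rotvec":[0, 0.03, 0]}]'; python3 jog.py '[{"rotvec":[0, 0.03, 0]}, {"rotvec":[0, 0.03, 0]}, {"rotvec":[0, 0.02, 0]}, {"rotvec":[0, 0.02, 0]}, {"rotvec":[0, 0.02, 0]}]'; python3 jog.py '[{"rotvec":[0, 0.02, 0]}, {"rotvec":[0, 0.02, 0]}, {"rotvec":[0, 0.02, 0]}, {"rotvec":[0, 0.02, 0]}, {"rotvec":[0, 0.01, 0]}]'; python3 jog.py '[{}, {}, {}, {}, {}]';python3 -c "from h import *;amap()"
```

```text
t: 24.6
ee_pos: [468.3, -371.5, 166.7]
orientation: [2.765, -0.526, -0.128]
ft_force: [0.3, -0.0, -4.0]
width: 8.8
grasp_force: 30.0
t: 25.02
ee_pos: [468.2, -371.5, 166.8]
orientation: [2.752, -0.494, 0.037]
ft_force: [-0.5, -0.1, -2.4]
width: 9.0
grasp_force: 30.0
t: 25.43
ee_pos: [467.8, -371.3, 166.6]
orientation: [2.736, -0.47, 0.159]
ft_force: [0.4, -0.2, -2.9]
width: 8.9
grasp_force: 30.0
t: 25.85
ee_pos: [468.5, -371.6, 166.7]
orientation: [2.736, -0.47, 0.159]
ft_force: [-0.2, -0.3, -3.4]
width: 8.5
grasp_force: 30.0
n 134 c [-9. 55.] min [-37.  18.] max [25. 79.]
n 16 c [-24.  18.] min [-31.  11.] max [-14.  28.]
t 25.85 tilt 21.7 lip z 76.0 ctr z 104.0 q [-0.55  0.41  1.91 -0.51  0.63  1.75]
  80 ..######.     .++     wwwwwwwwww     
  76 ..####..     +++#+# .wwwwwwwwwwww    
  72 .####.     .+++ ..#+#+.ww.www wwww   
  68 ####.     .#++. ..###..  .#+         
  64 ##..     . #+.  .##+#.  .+##         
  60 #.     ++.++##+.###+###++##.         
  56 .     .#########++#++.###++          
  52       .#++. .###+..........          
  48       +#... .##+...........          
  44       ++. . .##.............         
  40        +.. .###+....+.......         
  36         +++##++.+..........          
  32      w  ...##++.+...........         
  28      www.+....#+.........++.         
  24      www#+++..+#+...+.........       
  20     wwww#+   .+++..........+..       
  16      www+#+ ...++........+.          
  12      ww..++##+..+...+...+++.         
   8      www........++.+..+.+...         
   4     wwww.+++...++...+...+..          
   0      www..+....++.....+..+.          
  -4      www.++....++++.......+.         
  -8      w...+......++...++.+++.         
 -12      w ..+..+...++.++...++.          
 -16      ww..+++....++.+.++++++          
 -20      ww..+...+.+++.++...+++          
 -24      ww. +++....+++.+......          
 -28      ww...+++.++++.......+.
```

Queue broken. The rings are now near (-8,68), (15,67), (-22,47) and (-28,20). A little more x-tilt should tighten the bunch.

```bash
python3 jog.py '[{"rotvec":[0, 0.015, 0]}, {"rotvec":[0, 0.015, 0]}, {"rotvec":[0, 0.015, 0]}, {"rotvec":[0, 0.015, 0]}, {}]'; python3 jog.py '[{}, {}, {}, {}, {}]';python3 - <<'E'
from h import *
e=amap();b=cv2.resize(e['img'][180:280,190:330],(798,570),interpolation=cv2.INTER_CUBIC)
cv2.imwrite('pics/z8.png',cv2.cvtColor(b,cv2.COLOR_RGB2BGR))
E
```

```text
t: 26.32
ee_pos: [467.6, -371.2, 166.4]
orientation: [2.723, -0.454, 0.241]
ft_force: [0.0, -0.6, -3.2]
width: 8.9
grasp_force: 30.0
t: 26.73
ee_pos: [468.5, -371.6, 166.7]
orientation: [2.723, -0.454, 0.241]
ft_force: [0.3, -0.9, -2.5]
width: 8.7
grasp_force: 30.0
n 9 c [-11.  22.] min [-13.  16.] max [-8. 27.]
n 6 c [-20.  13.] min [-23.  11.] max [-17.  15.]
n 137 c [-12.  56.] min [-37.  31.] max [25. 79.]
t 26.7333 tilt 23.4 lip z 75.0 ctr z 105.0 q [-0.56  0.4   1.95 -0.54  0.55  1.78]
  80 ..######+.    ..    wwwwwwwwwww      
  76 ..####+     .+#+#+  wwwwwwwwwwww     
  72 ..###+     ++++. #++#ww www. ww      
  68 ####+     .#+.+. .###..  .#+         
  64 ##++    ....#    +###+   .#.         
  60 #.    .++.++#++++###+##++#+          
  56 .     .+######+##+.+.+#+#+           
  52      ++#+....##++.........           
  48       +#...  ##+..........           
  44       +#.   .#++..........           
  40       +##+..+#++..........           
  36     ..+.+####+............           
  32      w. ..##+.............           
  28    wwww .+.+..++..........           
  24     www.++..  .++...........         
  20     www.++ . .#++..........          
  16     ww........+...........           
  12     ww.....+#...+.........           
   8     ww....................           
   4     ww.........++.........           
   0     www+.+................           
  -4     www+..................           
  -8     w.....................           
 -12     w.....................           
 -16     w ....................           
 -20     ww.........++..+......           
 -24     ww...+................           
 -28     ww..........+.........
```

View pics/z8.png

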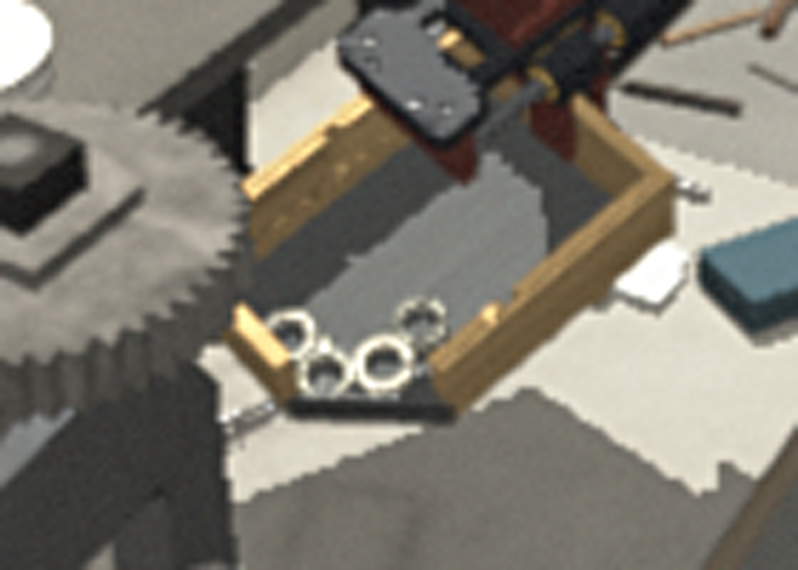

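All four rings are bunched at the lip: crop px (290,333), (325,372), (383,362) and (420,322). One more small lean to tighten the right-hand one, then hold still.

```bash
python3 jog.py '[{"rotvec":[0, 0.015, 0]}, {"rotvec":[0, 0.015, 0]}, {"rotvec":[0, 0.015, 0]}, {"rotvec":[0, 0.015, 0]}, {}]'; python3 jog.py '[{}, {}, {}, {}, {}]';python3 jog.py '[{}, {}, {}, {}, {}]'; python3 -c "
from h import *
amap()"
```

```text
t: 27.2
ee_pos: [467.6, -371.2, 166.4]
orientation: [2.707, -0.437, 0.321]
ft_force: [0.4, -0.8, -3.0]
width: 9.1
grasp_force: 30.0
t: 27.62
ee_pos: [468.5, -371.6, 166.7]
orientation: [2.707, -0.437, 0.321]
ft_force: [-0.0, 0.4, -2.3]
width: 8.7
grasp_force: 30.0
t: 28.03
ee_pos: [468.3, -371.5, 166.7]
orientation: [2.707, -0.437, 0.321]
ft_force: [0.1, -0.4, -2.9]
width: 8.9
grasp_force: 30.0
n 144 c [-12.  54.] min [-36.  16.] max [25. 79.]
n 11 c [-26.  19.] min [-30.  13.] max [-18.  27.]
t 28.0333 tilt 25.5 lip z 73.0 ctr z 105.0 q [-0.57  0.39  1.99 -0.59  0.47  1.82]
  80 ..#######.   .#.   wwwwwwwwwww       
  76 ..#####..   +++#+#.wwwwwwwwwwww     .
  72 .#####.    +++.  .++#.www.#ww        
  68 #####.    .#+..  .###..  .#+.        
  64 ###+.   ...#+.   .#+#    .+.         
  60 #+    .#+#.+#+++.##+###.+#+          
  56 .    ..########+.+#+..###.           
  52    .. .#+...###..........            
  48    .. ##..  .+#..........            
  44   ... .#.    ##..........            
  40    ++..#+ +.+#+..........            
  36     .++..#####...........            
  32    +w . ..#++++..........            
  28    www .....  #+..........           
  24    ww. .+..  .##..........           
  20    ww....+   ..+..........           
  16    ww....#....++.........            
  12    ww.....#+#+...........            
   8    +ww...................            
   4    ww....................            
   0    ww....................            
  -4    ww....................            
  -8    w.....................            
 -12    w.....................            
 -16    ww....................            
 -20    ww...................             
 -24    ww....................            
 -28    www...................
```

```bash
python3 jog.py '[{"rotvec":[0.03, -0.04, 0]}, {"rotvec":[-0.03, 0.04, 0]}, {"rotvec":[0.03, -0.04, 0]}, {"rotvec":[-0.03, 0.04, 0]}, {}]'; python3 jog.py '[{"rotvec":[0.03, -0.04, 0]}, {"rotvec":[-0.03, 0.04, 0]}, {"rotvec":[0.03, -0.04, 0]}, {"rotvec":[-0.03, 0.04, 0]}, {}]';python3 jog.py '[{}, {}, {}, {}, {}]';python3 jog.py '[{}, {}, {}, {}, {}]'; python3 -c "
from h import *
amap()"
```

```text
t: 28.5
ee_pos: [467.8, -371.1, 166.3]
orientation: [2.707, -0.437, 0.321]
ft_force: [-1.1, -0.3, -4.0]
width: 8.6
grasp_force: 30.0
t: 28.92
ee_pos: [467.6, -371.1, 166.2]
orientation: [2.707, -0.437, 0.32]
ft_force: [-1.0, 0.6, -3.5]
width: 9.0
grasp_force: 30.0
t: 29.33
ee_pos: [468.4, -371.7, 166.8]
orientation: [2.707, -0.437, 0.321]
ft_force: [0.7, 0.2, -3.2]
width: 8.8
grasp_force: 30.0
t: 29.75
ee_pos: [468.3, -371.5, 166.7]
orientation: [2.707, -0.437, 0.321]
ft_force: [-0.6, -0.6, -2.7]
width: 8.6
grasp_force: 30.0
n 145 c [-15.  55.] min [-39.  21.] max [25. 79.]
t 29.75 tilt 25.5 lip z 73.0 ctr z 105.0 q [-0.57  0.39  1.99 -0.59  0.47  1.82]
  80 ..#######.   +#.   wwwwwwwwwww       
  76 ..#####..   +###+#.wwwwwwwwwwww     .
  72 .+####.    .++.  .++#.www.#ww        
  68 #####.    .#++.  .###..  .#+.        
  64 ###+.  .++.#+.   .#+#..  .##         
  60 #+    ..#####+++.##+###.+#.          
  56 +    ..##++####+.+#+..##+.           
  52    ...#+..  ###+.........            
  48     ..#+..  .##..........            
  44    . .##.   .#+..........            
  40   ..+.+#+.#+##...........            
  36     .+#####+#............            
  32    ww  .#+..............             
  28    www .#.................           
  24    ww..#+.................           
  20    ww.#+..................           
  16    ww....................            
  12    ww....................            
   8    www...................            
   4    ww....................            
   0    ww....................            
  -4    ww....................            
  -8    w.....................            
 -12    w.....................            
 -16    ww....................            
 -20    ww....................            
 -24    www...................            
 -28    www...................
```

The bunch has tightened, with the rings stable at the lip and the tray held still. Handing in.

```bash
python3 -c "
from h import *
print(ctrl.close_job())"
```

```text
the job is handed in; nothing more can be done
None
```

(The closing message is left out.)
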